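Undo the keeper and the bolt of the lunch box and open its lid

ROBOT

A 6-joint arm with a two-finger parallel gripper is mounted at the origin on the work surface. World frame = base frame: x ahead of the robot, y to its left, z up, the work surface at z = 0. Lengths are in m, angles in rad, forces in N, time in s.
With the tool pointing down it reaches from about 0.35 to 0.725 m from the base axis. Payload 6 kg.
Tool frame: the origin (TCP) lies on the mounting face of the last link; the fingertips stand 173 mm ahead of it and the grasp point (between the pads) lies 155 mm ahead of it; z points along the fingers, x is the direction in which the jaws open and shut, and the axes are right-handed (so a half turn about z gives the same grasp; the last joint's range is limited). The gripper opens to 85 mm and grips with 20 to 120 N. Pads are 22 mm wide; open, the fingers measure 114 mm over their backs; the gripper's body (76 mm by 85 mm) begins 54 mm behind the grasp point. The pads swing forward as they close: fully open they stand 13 mm farther back than shut.
Start: joints at [-0.928, 0.04, 0.085, 0, -1.615, -0.334], TCP at [0.182, -0.572, 0.405] pointing down, gripper open.
Joint ranges: [-2.56, 2.56], [-1.29, 2.01], [-1.08, 1.49], [-3.29, 1.98], [-2.81, -0.18], [-2.99, 2.99]. Speed limits (rad/s): [2.57, 2.57, 3.01, 3.14, 3.14, 3.14].

INTERFACE

Orientations are given as a rotation vector (axis times angle).
In Python, from workcell import get_state, grab_frame, camera_info, close_job, trace gives the robot as it stands.
- The arm moves only by the shell command python3 -m handwheel 'ROWS' [OPENING] [FORCE]. ROWS is JSON, a list of rows, each a list of 6 numbers: the shift along the tool's x, y, z in m, then the turn, a rotation vector about the tool's x, y, z in rad. In form: [[tx, ty, tz, rx, ry, rz], ...]. A call has 1 to 12 rows; each row is the pose to reach, as a shift and turn from the pose commanded when the call began, along the tool's axes at that moment; what a row does not reach only later rows make up. A row lasts 1/8 s, in which the tool goes at most 62.5 mm and 10.7 degrees, less where a joint would pass 70% of its speed; a pose out of reach is approached as far as the arm can. A call with a gripper value outside its range is refused whole. OPENING is the opening, from 0 (shut) to 1 (fully open), set as the call begins (- or left out, the last holds). The fingers move at their own pace and stop on an object; FORCE is the grip in N (left out, the last holds). Time passes only in rows, so rows that repeat a pose let the fingers close. It gives the time, the measured TCP pose, the force and the opening at its end, in the units of the state.
- get_state(): the state, without advancing time (a new reading comes with each control period).
- grab_frame(name): name is "scene" or "top" or "wrist"; returns the picture (480x640x3 uint8, red, green, blue); there is no depth.
- camera_info(name): a dict with "fovy" (degrees; the focal length in pixels is half the picture's height over the tangent of half this angle, whatever the lens; pixels are square), "cx", "cy" (the principal point, pixels), "xyz" and "orientation" of the camera in the world. Camera axes: x right, y down, z forward; pixel columns grow to the right and rows downward; lengths in m; the calibration is good to about 2 mm. The wrist camera is an equidistant fisheye: a pixel r from the principal point sees the ray r / f radians off the axis. A picture is of the moment at which its call begins: read the wrist's pose just before it. camera_info takes no time and is no camera call; for the wrist camera it gives the pose at the moment of the call.
- close_job(): hands the job in, once; it reports no verdict.
Trained networks look in the newest picture that a camera, given by its name, has taken for a name from the list of things; names that differ only in an ending like _2 or _b are one class to them, and where a whole thing is asked for, a point or a joint stands for the part that bears it (a point fixed in the world has none). Each returns a list of dicts, best first, with "score" (0 to 1); they miss things now and then, are a little off and sometimes report something else, mostly with a low value. They report only what shows in the picture. A call takes as long as a camera call.
- trace(camera, thing): "region" (480x640 bool, what is visible of it) and "bbox" ([left, top, width, height] in pixels, round what is visible of it).
The state is a dict: "t": time; "joint_pos": joint angles; "joint_vel": joint speeds; "joint_efforts": joint torques, N m; "ee_pos": TCP position; "orientation": TCP orientation; "contact_force": force on the tool from outside, world axes, zero at the start; "moment": the same for the moment, N m; "gripper_width": finger opening in m.
Only numpy, scipy, OpenCV 4.12 (cv2) and the standard library are available. Lean on these libraries where they do the work, as an engineer would, in place of code of your own. Each camera call takes 0.05 s, during which the arm holds its last target. There are 200 camera calls.

TASK

Open the big red lunch box on the bench: swing the keeper bar well aside (either way, about a right angle) so that it no longer blocks the bolt, slide the bolt all the way back, then lift the lid by its front lip and leave it standing open, upright or a little past. Do not shift or knock over the things standing around the box, and leave the keeper and the bolt undone.

Things in the scene. Friction and masses are not known exactly. Their poses are not given: they have to be found in the camera images.
- bento: Red plastic lunch box, 150 (x) by 240 (y) by 82 mm high, fixed. It stands roughly end-on to the robot, lip to the right. Origin: centre of its underside; own -x: front (lip), +x: back (hinge). The 8 mm lid's top is 90 mm above the bench. Steel fittings on one line along the box's y at x = -20 mm: keeper pivot y -45, keeper post y +13, bolt knob y +60, straps y +86 and +108, staple y +120 to +134.
- keeper (a joint): Swing keeper: flat steel bar 81 x 20 x 8 mm lying 6 mm above the lid, pivoted at its -y end. Rad, positive counter-clockwise from above. 0: bar along the box's y, free end 4 mm behind the bolt's tail, blocking it. Starts within 0.1 of 0, turns to 1.75 (post to the front; bar end then juts 16 mm past the front wall) or -1.75 (post to the back). About 1 N at the post; stays where left.
- keeper_post (a point): Top centre of the keeper's upright round post (16 mm diameter, 28 mm tall above the bar), 58 mm from the pivot towards the bar's free end; 132 mm above the bench (42 mm above the lid).
- keeper_pivot (a point): The keeper's pivot axis, at the height of the bar's top pivot cap, 108 mm above the bench.
- bolt (a joint): Slide bolt on the lid, flat steel bar 104 x 18 x 8 mm. In m: 0 shut (starts within 0.002), grows along the box's -y, away from the staple, to 0.042 at its stop. Needs about 2 N, stays where left. Two low straps over it end 18 mm above the lid. Out of the staple beyond 0.018. The keeper at 0 blocks it after about 4 mm; it is free with the keeper turned by 0.6 or more.
- bolt_knob (a point): Top centre of the bolt's upright round knob (16 mm diameter, 28 mm tall above the bar), 132 mm above the bench with the lid shut. The lid's top is 42 mm below it.
- lid (a joint): Lid hinge along the box's rear top edge, in rad: 0 shut, pi/2 upright, 1.8 the stop. A stiff hinge: the lid stays at any angle where it is left; raising it takes about 5 N at the lip. Until the bolt is back the staple holds it down: pulled with 25 N it gives some 0.04 rad, no more.
- lid_lip (a point): Middle of the lower front edge of the lid's lip, a flat tongue 90 mm wide (y), 8 mm thick, sticking out 34 mm from the box's front wall; underside 82 mm above the bench when shut, free room below. 184 mm from the hinge axis; moves with the lid.
- lid_hinge (a point): Middle of the lid's hinge axis (along the box's y), 82 mm above the bench, 75 mm behind the box's centre.
- staple (a point): Top centre of the steel staple on the box's +y wall, into which the bolt's tongue reaches, holding the lid down: 42 mm wide along x, 14 mm along y, top 110 mm above the bench.
- jar: Glass jar with metal twist cap, 76 mm diameter, 125 mm tall, standing off one of the two corners on the lip side of the box. Origin: centre of its underside (as for all that follow). Leave it alone.
- cup: Green plastic cup, 80 mm rim diameter, 95 mm tall, off the other corner on the lip side, so that the lip lies between jar and cup. Leave it alone.
- flask: Steel drinking flask, 66 mm diameter, 200 mm tall, close to one end of the box (the staple end or the other). Leave it alone.
- tin: Flat aluminium tin, 90 mm diameter, 50 mm tall, close to the other end of the box. Leave it alone.
- fork: Bamboo fork, 160 mm long, 6 mm thick, lying flat behind the box (hinge side). Leave it alone.
- bowl: White bowl, 120 mm diameter, 55 mm tall, behind the box (hinge side). Leave it alone.

How it is judged:
By the outcome, as a careful person would: the job done as asked, in the order asked, and still so for the second after the job is handed in, with the robot touching nothing.
It also fails if it takes over 54 s, if anything falls off the work surface, if the arm or the gripper's body presses on something with over 40 N, if the wrist force passes 120 N, or if a joint passes its speed limit or range.

## Working session

There is one attempt and no reset: what is moved stays moved. The work goes in short steps, Python scripts to look and compute and a shell command to move; the robot and the scene stay as the last step left them, time stands still between calls to the robot, and variables do not carry over. Pictures are saved under pics/ and viewed, about 8 in all and at most 12, crops included, and the job is handed in when it is done.

```bash
mkdir -p pics; ls; python3 - <<'E'
from workcell import *
import cv2,numpy as np
s=get_state();print({k:np.round(v,3).tolist() for k,v in s.items()})
ims=[]
for c in("top","scene"):
    i=camera_info(c);print(c,i)
    im=grab_frame(c);cv2.imwrite(f"pics/{c}0.png",im[:,:,::-1])
E
```

```text
pics
{'t': 0.0, 'joint_pos': [-0.928, 0.041, 0.084, -0.0, -1.615, -0.334], 'joint_vel': [-0.002, 0.001, 0.001, -0.001, -0.001, 0.001], 'joint_efforts': [-0.001, -36.82, 34.741, 6.932, -0.005, 0.0], 'ee_pos': [0.182, -0.572, 0.404], 'orientation': [-1.852, -2.535, -0.002], 'contact_force': [1.068, 0.159, -0.449], 'moment': [0.034, -0.043, 0.016], 'gripper_width': 0.085}
top {'fovy': 56.72935115033043, 'cx': 312.1683210781874, 'cy': 246.5876692024948, 'xyz': array([0.4160463 , 0.03682577, 0.96349417]), 'orientation': array([-2.15798123,  2.05781022, -0.21288302])}
scene {'fovy': 53.40797992374459, 'cx': 319.546515870348, 'cy': 238.94428508122542, 'xyz': array([ 1.1384782 , -0.39811017,  0.66189021]), 'orientation': array([-2.05259118, -1.00347527,  0.51483956])}
```

View pics/top0.png

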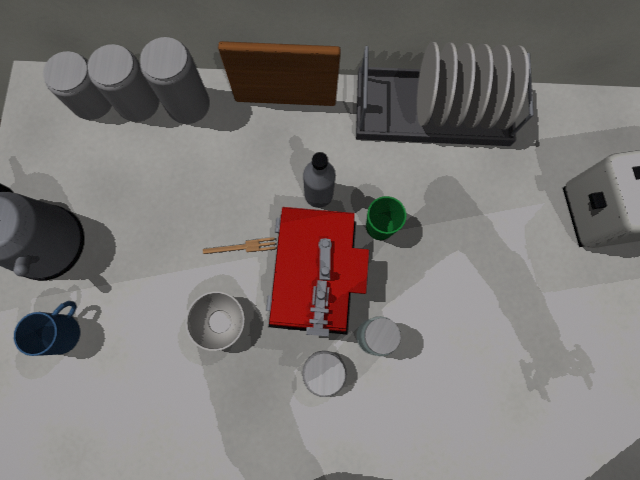

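View pics/scene0.png

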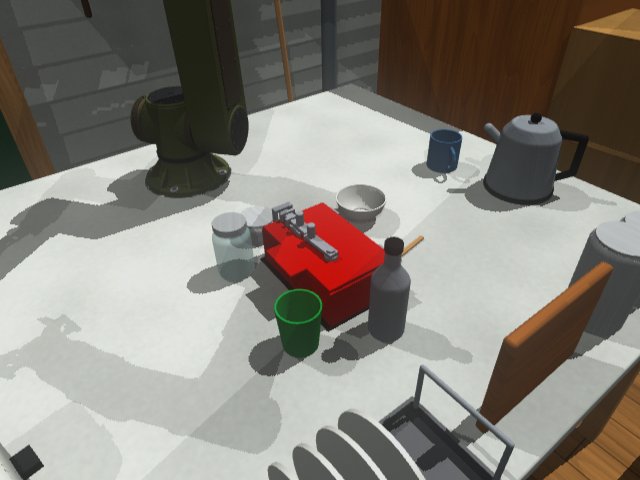

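Top view: the staple end points at the robot (staple near 318,330), keeper post about (325,268), knob (321,293), lip on the right at (360,270). The jar is at (380,335) and the cup at (386,217). The flask is at the far end and the tin at the near end. I'll fit the box pose next.

```bash
cat > h.py <<'E'
from workcell import *
import cv2,numpy as np
from scipy.spatial.transform import Rotation as R
from scipy.optimize import minimize
def K(i):
    f=240/np.tan(np.radians(i["fovy"])/2);return f
def proj(i,P):
    c=(np.atleast_2d(P)-i["xyz"])@R.from_rotvec(i["orientation"]).as_matrix()
    return K(i)*c[:,:2]/c[:,2:]+[i["cx"],i["cy"]]
def ray(i,uv,z):
    d=R.from_rotvec(i["orientation"]).apply([(uv[0]-i["cx"])/K(i),(uv[1]-i["cy"])/K(i),1])
    return i["xyz"]+d*(z-i["xyz"][2])/d[2]
def box2w(p,L):
    L=np.atleast_2d(L).astype(float);c,s=np.cos(p[2]),np.sin(p[2])
    return np.c_[p[0]+c*L[:,0]-s*L[:,1],p[1]+s*L[:,0]+c*L[:,1],L[:,2]]
E
cat > fit.py <<'E'
from h import *
I={c:camera_info(c) for c in("top","scene")}
M={};A={}
for c in I:
    im=grab_frame(c);A[c]=im[:,:,::-1].copy();r=im.astype(int)
    m=((r[:,:,0]>90)&(r[:,:,1]<40)&(r[:,:,2]<40)).astype(np.uint8)
    cs,_=cv2.findContours(m,cv2.RETR_EXTERNAL,cv2.CHAIN_APPROX_NONE);k=max(cs,key=cv2.contourArea)
    o=np.zeros_like(m);cv2.drawContours(o,[k],-1,1,-1);M[c]=o
H=.075
lt=[(-75,-120),(-75,-45),(-109,-45),(-109,45),(-75,45),(-75,120),(75,120),(75,-120)]
lt=np.array([(a/1e3,b/1e3,.09) for a,b in lt])
bt=np.array([(a*.075,b*.12,0) for a in(-1,1) for b in(-1,1)])
def sil(c,p):
    o=np.zeros((480*4,640*4),np.uint8)
    w=proj(I[c],box2w(p,lt))*4+1.5
    cv2.fillPoly(o,[w.round().astype(int)],1)
    if c=="scene" or 1:
        w2=proj(I[c],box2w(p,np.r_[bt,bt+[0,0,.09]]))*4+1.5
        cv2.fillPoly(o,[cv2.convexHull(w2.round().astype(np.int32))],1)
    return cv2.resize(o*255,(640,480),interpolation=cv2.INTER_AREA)/255
def cost(q):
    p=[q[0],q[1],q[2]];return np.abs(sil("top",p)-M["top"]).sum()
c0=ray(I["top"],(313,269),.09)
r=min((minimize(cost,[c0[0]+a,c0[1],np.pi/2+y],method="Nelder-Mead",options=dict(initial_simplex=np.array([c0[0]+a,c0[1],np.pi/2+y])+np.array([[0,0,0],[.015,0,0],[0,.015,0],[0,0,.1]]))) for a in(0,.01) for y in(-.1,.05)),key=lambda r:r.fun)
p=r.x;print("pose",p,r.fun,M["top"].sum());np.save("pose.npy",p)
pts=dict(pivot=(-20,-45,108),post=(-20,13,132),knob=(-20,60,132),staple=(-20,127,110),lip=(-109,0,82))
for n,v in pts.items():
    w=box2w(p,np.array([v])/1e3);print(n,w.round(4)[0])
    for c in I:cv2.drawMarker(A[c],tuple(int(x) for x in proj(I[c],w)[0].round()),(255,255,0),0,5)
for c in I:
    for x in proj(I[c],box2w(p,lt)):cv2.circle(A[c],tuple(int(t) for t in x.round()),1,(0,255,255),-1)
for n in("jar","cup","keeper_post","bolt_knob","flask","tin"):
    d=trace("top",n)[:1];print(n,[(round(e["score"],2),e["bbox"]) for e in d])
    if d and n in("jar","cup","flask","tin"):
        b=d[0]["bbox"]
h=np.hstack([cv2.resize(A["top"][180:420,200:440],(400,400)),cv2.resize(A["scene"][180:370,200:440][:, :190],(400,400))])
cv2.imwrite("pics/fit.png",h)
E
python3 fit.py
```

```text
pose [0.56170412 0.04489677 1.52583901] 1836.5372549019605 8049
pivot [0.6058 0.0229 0.108 ]
post [0.5478 0.0255 0.132 ]
knob [0.5009 0.0276 0.132 ]
staple [0.4339 0.0306 0.11  ]
lip [ 0.5568 -0.064   0.082 ]
jar [(0.72, [267.7, 205.3, 102.9, 131.8])]
cup [(0.69, [366.9, 196.6, 37.0, 43.7])]
keeper_post [(0.89, [319.7, 240.6, 8.5, 36.3])]
bolt_knob [(0.87, [315.8, 280.6, 10.5, 45.2])]
flask [(0.66, [301.1, 151.5, 32.0, 58.3])]
tin [(0.88, [301.0, 353.0, 49.2, 42.7])]
```

View pics/fit.png

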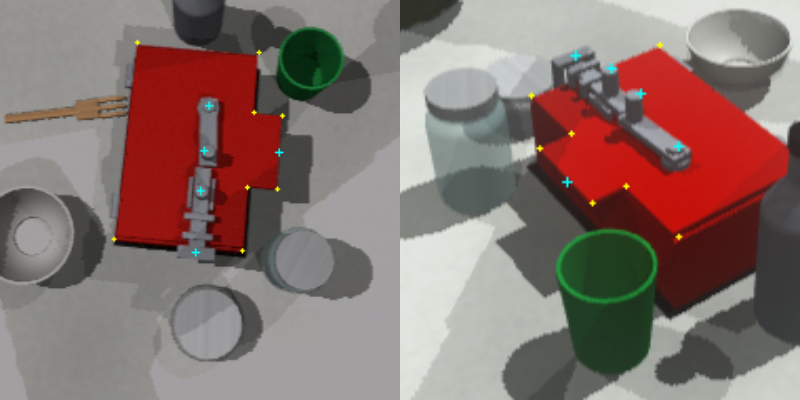

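```bash
cat >> h.py <<'E'
def pose():
    s=get_state();return np.array(s["ee_pos"]),R.from_rotvec(s["orientation"])
def row(tp,tR=None,verbose=True):
    p,r=pose();tR=r if tR is None else tR
    v=np.r_[r.inv().apply(np.array(tp)-p),(r.inv()*tR).as_rotvec()]
    print("row",v.round(4).tolist());return v
def down(yaw): # tool z down, tool x at yaw
    c,s=np.cos(yaw),np.sin(yaw);return R.from_matrix(np.c_[[c,s,0],[s,-c,0],[0,0,-1]])
E
python3 - <<'E'
from h import *
p=np.load("pose.npy");row([.548,.0255,.38],down(p[2]))
I=camera_info("top")
for n,uv,z in(("jar",(380,335),.125),("cup",(386,217),.09),("flask",(320,160),.2),("tin",(325,373),.05)):print(n,ray(I,uv,z).round(3))
E
```

```text
row [0.4577, 0.5298, 0.0247, -0.0001, -0.0002, 0.3538]
jar [ 0.432 -0.086  0.125]
cup [ 0.669 -0.1    0.09 ]
flask [0.74 0.04 0.2 ]
tin [0.354 0.01  0.05 ]
```

```bash
python3 -m handwheel '[[0.05,0.058,0.003,0,0,0.04],[0.1,0.116,0.005,0,0,0.08],[0.145,0.17,0.008,0,0,0.12],[0.19,0.22,0.01,0,0,0.16],[0.235,0.27,0.012,0,0,0.2],[0.28,0.32,0.015,0,0,0.24],[0.325,0.375,0.017,0,0,0.27],[0.37,0.43,0.02,0,0,0.3],[0.415,0.48,0.022,0,0,0.33],[0.458,0.53,0.025,0,0,0.354],[0.458,0.53,0.025,0,0,0.354],[0.458,0.53,0.025,0,0,0.354]]' 0.45 20
python3 - <<'E'
from h import *
p=np.load("pose.npy")
s=get_state();print(np.round(s["joint_pos"],3),s["contact_force"])
i=camera_info("wrist");im=grab_frame("wrist")[:,:,::-1].copy();print(i)
def wp(P):
    c=(np.atleast_2d(P)-i["xyz"])@R.from_rotvec(i["orientation"]).as_matrix()
    n=np.hypot(c[:,0],c[:,1]);t=np.arctan2(n,c[:,2]);return (K(i)*t/n)[:,None]*c[:,:2]+[i["cx"],i["cy"]]
for v in [(-20,-45,108),(-20,13,132),(-20,60,132),(-20,127,110),(-109,0,90),(-75,-120,90),(75,-120,90),(-75,120,90),(75,120,90),(-109,45,90),(-109,-45,90)]:
    q=wp(box2w(p,np.array([v])/1e3))[0];print(v,q.round(1));cv2.drawMarker(im,tuple(int(t) for t in q.round()),(255,255,0),0,7)
cv2.imwrite("pics/w1.png",im)
row([.548,.0255,.285],down(p[2]))
E
```

```text
t: 2.0
ee_pos: [0.5492, 0.0287, 0.3783]
orientation: [-2.267, -2.173, 0.003]
contact_force: [-0.0, -0.6, -0.3]
gripper_width: 0.0383
[ 4.170e-01 -9.400e-02 -9.400e-02 -1.000e-03 -1.573e+00 -2.030e+00] [-0.02646743 -0.55403135 -0.25140247]
{'fovy': 65.70646984690485, 'cx': 318.8239464669901, 'cy': 238.07553026309304, 'xyz': array([0.47963972, 0.0312303 , 0.34764867]), 'orientation': array([2.1146565 , 2.02636341, 0.28067178])}
(-20, -45, 108) [315.  315.9]
(-20, 13, 132) [314.4 249.6]
(-20, 60, 132) [314.4 172.2]
(-20, 127, 110) [315.  65.]
(-109, 0, 90) [197.2 248.5]
(-75, -120, 90) [252.  380.4]
(75, -120, 90) [423.3 378.6]
(-75, 120, 90) [235.8  82.6]
(75, 120, 90) [449.5  86.8]
(-109, 45, 90) [192.7 189.3]
(-109, -45, 90) [203.2 302.6]
row [-0.0029, -0.0009, 0.0935, -0.0018, 0.0004, 0.0024]
```

View pics/w1.png

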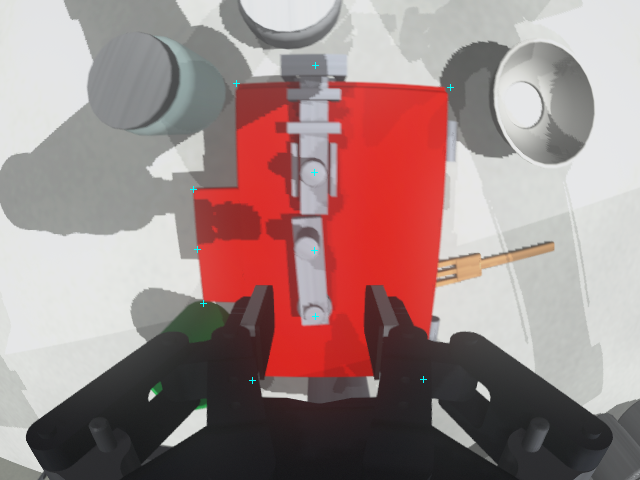

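The fit matches the wrist picture: knob, pivot and corners sit on their markers. The post is at (307,247) against a predicted (314,250), about 4.5 mm to the front, so the keeper stands at roughly +0.08 rad. I'll grasp the post from above.

```bash
python3 -m handwheel '[[-0.007,0,0.03,0,0,0],[-0.007,0,0.065,0,0,0],[-0.007,0,0.094,0,0,0],[-0.007,0,0.094,0,0,0]]' 
python3 -m handwheel '[[0,0,0,0,0,0],[0,0,0,0,0,0],[0,0,0,0,0,0],[0,0,0,0,0,0]]' 0 20
python3 - <<'E'
from h import *
p=np.load("pose.npy");P,r=pose()
piv=box2w(p,[[-.02,-.045,0]])[0];d=(P-piv)[:2];print("r",np.hypot(*d),"ang",np.arctan2(d[1],d[0])-p[2]-np.pi/2)
# arc to box angle -1.6 keeping orientation
a0=np.arctan2(d[1],d[0])%(2*np.pi);a1=p[2]+np.pi/2-1.6
rad=.058
for k in range(1,13):
    a=a0+(a1-a0)*k/11 if k<11 else a1
    t=np.r_[piv[:2]+np.hypot(*d)*np.array([np.cos(a),np.sin(a)]),P[2]]
    print(r.inv().apply(t-P).round(3).tolist())
E
```

```text
t: 2.55
ee_pos: [0.5469, 0.0177, 0.2838]
orientation: [-2.271, -2.168, 0.006]
contact_force: [-0.4, -0.1, 0.3]
gripper_width: 0.0387
t: 3.05
ee_pos: [0.5481, 0.0186, 0.2877]
orientation: [2.27, 2.17, 0.003]
contact_force: [-1.4, -1.1, 6.7]
gripper_width: 0.0153
r 0.057861636892126395 ang -6.164452346721282
[0.009, -0.0, -0.0]
[0.018, 0.001, 0.0]
[0.027, 0.003, 0.0]
[0.035, 0.007, 0.0]
[0.042, 0.012, 0.0]
[0.049, 0.018, 0.0]
[0.055, 0.025, 0.0]
[0.059, 0.033, 0.0]
[0.062, 0.041, 0.0]
[0.064, 0.05, 0.0]
[0.065, 0.059, 0.0]
[0.065, 0.059, 0.0]
```

```bash
python3 -m handwheel '[[0,0,-0.006,0,0,0],[0.009,0,-0.006,0,0,0],[0.018,0.001,-0.006,0,0,0],[0.027,0.003,-0.006,0,0,0],[0.035,0.007,-0.006,0,0,0],[0.042,0.012,-0.006,0,0,0],[0.049,0.018,-0.006,0,0,0],[0.055,0.025,-0.006,0,0,0],[0.059,0.033,-0.006,0,0,0],[0.062,0.041,-0.006,0,0,0],[0.064,0.05,-0.006,0,0,0],[0.065,0.06,-0.006,0,0,0]]'
python3 -m handwheel '[[0,0,0,0,0,0],[0,0,0,0,0,0],[0,0,0,0,0,0]]' 0.45 20
python3 -m handwheel '[[0,0,-0.03,0,0,0],[0,0,-0.065,0,0,0],[0,0,-0.065,0,0,0]]'
python3 - <<'E'
from h import *
im=grab_frame("wrist")[:,:,::-1];cv2.imwrite("pics/w2.png",im)
p=np.load("pose.npy");k=box2w(p,[[-.02,.06,0]])[0];row([k[0],k[1],pose()[0][2]],down(p[2]));print(pose()[0],k)
E
```

```text
t: 4.55
ee_pos: [0.6113, 0.0809, 0.2917]
orientation: [2.271, 2.171, -0.0]
contact_force: [-4.6, -5.3, -9.2]
gripper_width: 0.0147
t: 4.92
ee_pos: [0.6109, 0.0813, 0.2934]
orientation: [2.27, 2.17, 0.005]
contact_force: [-0.4, -0.3, 0.3]
gripper_width: 0.0385
t: 5.3
ee_pos: [0.611, 0.0811, 0.3616]
orientation: [2.268, 2.168, 0.011]
contact_force: [-0.2, -0.9, -0.3]
gripper_width: 0.0381
row [-0.0585, -0.1073, -0.0006, 0.0042, -0.0021, 0.0001]
[0.61068948 0.08119378 0.35913788] [0.5008659  0.02761351 0.        ]
```

View pics/w2.png

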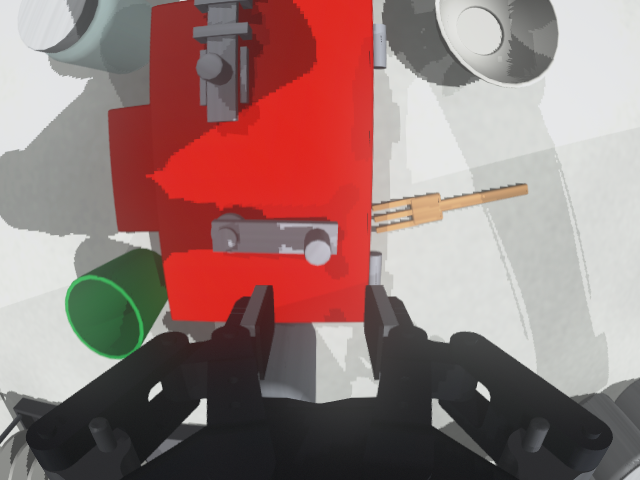

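The keeper bar now lies across the box towards the hinge (pivot at 228,238, post at 318,248), and the bolt is clear. Next is the knob.

```bash
python3 -m handwheel '[[-0.03,-0.055,0,0,0,0],[-0.0595,-0.107,0,0,0,0],[-0.0595,-0.107,0,0,0,0],[-0.0595,-0.107,0.035,0,0,0],[-0.0595,-0.107,0.067,0,0,0],[-0.0595,-0.107,0.067,0,0,0]]'
python3 -m handwheel '[[0,0,0,0,0,0],[0,0,0,0,0,0],[0,0,0,0,0,0],[0,0,0,0,0,0]]' 0 30
python3 -m handwheel '[[0,0.006,0,0,0,0],[0,0.014,0,0,0,0],[0,0.022,0,0,0,0],[0,0.03,0,0,0,0],[0,0.038,0,0,0,0],[0,0.044,0,0,0,0],[0,0.044,0,0,0,0]]'
```

```text
t: 6.1
ee_pos: [0.5006, 0.0265, 0.2866]
orientation: [-2.269, -2.169, 0.008]
contact_force: [0.2, -0.8, 0.1]
gripper_width: 0.0384
t: 6.6
ee_pos: [0.5014, 0.0267, 0.2905]
orientation: [2.27, 2.17, 0.003]
contact_force: [2.4, 2.3, -0.1]
gripper_width: 0.0143
t: 7.48
ee_pos: [0.5441, 0.0246, 0.2895]
orientation: [-2.268, -2.168, 0.007]
contact_force: [-13.8, 5.9, 7.0]
gripper_width: 0.0145
```

The bolt travelled 43 mm and then the force rose to 14 N, so it is at its stop. I'll release it, raise, and work out the approach to the lip.

```bash
python3 -m handwheel '[[0,0,0,0,0,0],[0,0,0,0,0,0],[0,0,0,0,0,0],[0,0,-0.05,0,0,0],[0,0,-0.1,0,0,0],[0,0,-0.1,0,0,0]]' 0.41 20
cat >> h.py <<'E'
g=.035
def lidpose(th,phi,x=-g/2,zc=.150,back=0,yo=0):
    """TCP pose: lip edge at lid angle th lies at tool (x,yo,zc); tool tilted phi from down about tool y"""
    p=np.load("pose.npy")
    E=box2w(p,[[.075-.184*np.cos(th),yo,.082+.184*np.sin(th)]])[0]
    r=down(p[2])*R.from_rotvec([0,phi,0])
    return E-r.apply([x,0,zc+back]),r
E
python3 - <<'E'
from h import *
i=camera_info("wrist");cv2.imwrite("pics/w3.png",grab_frame("wrist")[:,:,::-1])
d=np.radians
t,r=lidpose(0,d(62),x=-.008,back=.08);print(t);row(t,r)
t,r=lidpose(0,d(62),x=-.008,back=.0);print(t)
print(pose()[0])
E
```

```text
t: 8.22
ee_pos: [0.5455, 0.024, 0.395]
orientation: [2.268, 2.167, 0.011]
contact_force: [0.0, 0.4, -0.2]
gripper_width: 0.0352
[ 0.54784745 -0.26311387  0.19704204]
row [-0.2873, 0.0149, 0.1945, 0.0038, 1.0807, 0.0016]
[ 0.55102198 -0.19254943  0.15948432]
[0.54525799 0.02427455 0.39188807]
```

View pics/w3.png

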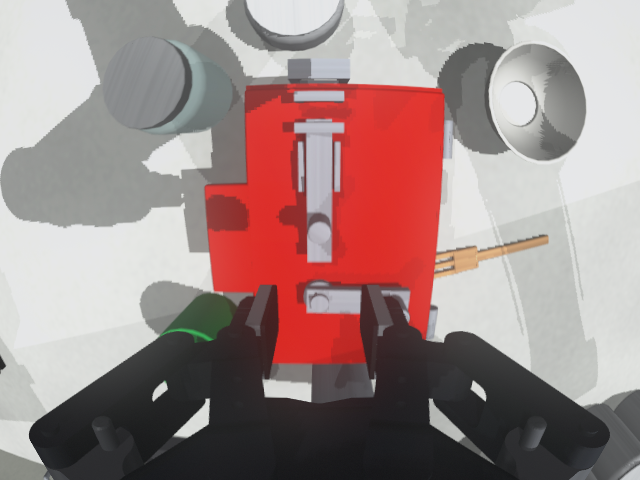

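The bolt is fully back, with its tongue end at row 120, clear of the staple. I'll move out to the lip side and tilt.

```bash
python3 -m handwheel '[[-0.06,0.003,0,0,0,0],[-0.12,0.006,0,0,0.1,0],[-0.18,0.01,0,0,0.25,0],[-0.24,0.012,0,0,0.43,0],[-0.287,0.015,0,0,0.6,0],[-0.287,0.015,0.02,0,0.75,0],[-0.287,0.015,0.04,0,0.9,0],[-0.287,0.015,0.07,0,1.08,0],[-0.287,0.015,0.1,0,1.08,0],[-0.287,0.015,0.1,0,1.08,0],[-0.287,0.015,0.1,0,1.08,0]]'
python3 - <<'E'
from h import *
d=np.radians
print(np.round(get_state()["joint_pos"],3))
t,r=lidpose(0,d(62),x=-.008,back=.08);row(t,r)
E
```

```text
t: 9.65
ee_pos: [0.5472, -0.2628, 0.2906]
orientation: [-1.602, -1.532, -0.96]
contact_force: [-0.5, 0.9, -0.2]
gripper_width: 0.0349
[-0.508  0.307  0.319 -1.036 -1.981 -1.35 ]
row [-0.0826, 0.0006, 0.0439, 0.0002, 0.0029, 0.0004]
```

```bash
python3 -m handwheel '[[-0.03,0,0.016,0,0,0],[-0.06,0,0.032,0,0,0],[-0.083,0.0005,0.044,0,0.003,0],[-0.083,0.0005,0.044,0,0.003,0],[-0.083,0.0005,0.044,0,0.003,0]]'
python3 - <<'E'
from h import *
d=np.radians
print(np.round(get_state()["joint_pos"],3))
t,r=lidpose(0,d(62),x=-.008,back=0);row(t,r)
cv2.imwrite("pics/w4.png",np.hstack([grab_frame("wrist")[120:,100:540,::-1],cv2.resize(grab_frame("scene")[150:400,180:430,::-1],(360,360))]))
E
```

```text
t: 10.28
ee_pos: [0.548, -0.2635, 0.1975]
orientation: [-1.6, -1.532, -0.963]
contact_force: [-0.4, -0.3, 0.6]
gripper_width: 0.0351
[-0.497  0.393  0.244 -0.99  -1.887 -1.21 ]
row [-0.0002, -0.0003, 0.0805, 0.001, 0.0003, 0.0019]
```

View pics/w4.png

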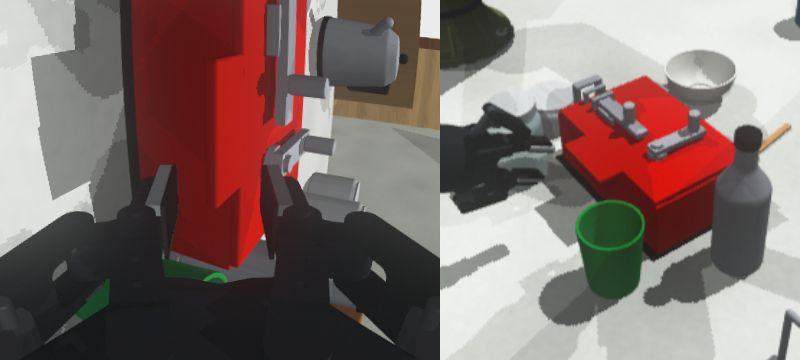

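The tongue (columns 205-245) lies between the fork fingers (175-265). The jar and cup are clear on either side. I'll insert, then plan the lift.

```bash
python3 -m handwheel '[[0,0,0.025,0,0,0],[0,0,0.05,0,0,0],[0,0,0.07,0,0,0],[0,0,0.08,0,0.0,0],[0,0,0.08,0,0,0]]'
python3 - <<'E'
from h import *
d=np.radians
print(pose()[0],camera_info("wrist")["xyz"])
p,r=pose()
# plan: 24 rows
N=22
for k in range(1,12+N):
    if k>N: break
    th=d(100)*k/N; phi=d(62)*(1-k/N)
    t,q=lidpose(th,phi); 
    print(k,np.r_[r.inv().apply(t-p),(r.inv()*q).as_rotvec()].round(3).tolist(), t.round(3).tolist())
E
```

```text
t: 11.0
ee_pos: [0.5508, -0.1924, 0.1585]
orientation: [-1.599, -1.53, -0.962]
contact_force: [-0.1, -0.6, -0.1]
gripper_width: 0.0349
[ 0.55080036 -0.19237942  0.1584657 ] [ 0.48254277 -0.16253578  0.14393691]
1 [0.031, 0.0, -0.006, -0.0, -0.05, 0.0] [0.551, -0.183, 0.188]
2 [0.052, 0.0, -0.01, -0.0, -0.099, 0.0] [0.552, -0.177, 0.209]
3 [0.073, 0.0, -0.012, -0.0, -0.148, 0.0] [0.552, -0.169, 0.229]
4 [0.094, 0.0, -0.013, -0.0, -0.197, 0.0] [0.552, -0.16, 0.248]
5 [0.116, 0.0, -0.013, -0.0, -0.247, 0.0] [0.553, -0.149, 0.267]
6 [0.137, 0.0, -0.01, -0.0, -0.296, 0.0] [0.554, -0.137, 0.285]
7 [0.159, 0.0, -0.007, -0.0, -0.345, 0.0] [0.554, -0.124, 0.302]
8 [0.18, 0.0, -0.002, -0.0, -0.394, 0.0] [0.555, -0.11, 0.318]
9 [0.2, 0.0, 0.005, -0.0, -0.443, 0.0] [0.555, -0.094, 0.333]
10 [0.221, 0.0, 0.013, -0.0, -0.493, 0.0] [0.556, -0.078, 0.347]
11 [0.24, 0.0, 0.022, -0.0, -0.542, 0.0] [0.557, -0.061, 0.361]
12 [0.259, 0.0, 0.033, -0.0, -0.591, 0.0] [0.558, -0.042, 0.372]
13 [0.278, 0.0, 0.045, -0.0, -0.64, 0.0] [0.559, -0.023, 0.383]
14 [0.295, 0.0, 0.058, -0.0, -0.689, 0.0] [0.56, -0.003, 0.392]
15 [0.312, 0.0, 0.072, -0.0, -0.739, 0.0] [0.56, 0.017, 0.4]
16 [0.327, 0.0, 0.088, -0.0, -0.788, 0.0] [0.561, 0.038, 0.406]
17 [0.342, 0.0, 0.104, -0.0, -0.837, 0.0] [0.562, 0.06, 0.411]
18 [0.355, 0.0, 0.122, -0.0, -0.886, 0.0] [0.563, 0.082, 0.415]
19 [0.367, 0.0, 0.141, -0.0, -0.935, 0.0] [0.564, 0.103, 0.417]
20 [0.377, 0.0, 0.16, -0.0, -0.984, 0.0] [0.565, 0.125, 0.417]
21 [0.387, 0.0, 0.18, -0.0, -1.034, 0.0] [0.566, 0.147, 0.416]
22 [0.395, 0.0, 0.2, -0.0, -1.083, 0.0] [0.567, 0.169, 0.413]
```

```bash
python3 -m handwheel '[[0.01,0,0,0,0,0],[0.02,0,-0.003,0,-0.02,0],[0.031,0,-0.006,0,-0.05,0],[0.042,0,-0.008,0,-0.075,0],[0.052,0,-0.01,0,-0.099,0],[0.073,0,-0.012,0,-0.148,0],[0.094,0,-0.013,0,-0.197,0]]'
python3 - <<'E'
from h import *
d=np.radians
p,r=pose();print(p)
cv2.imwrite("pics/w5.png",np.hstack([cv2.resize(grab_frame("wrist")[120:,100:540,::-1],(400,330)),cv2.resize(grab_frame("scene")[100:400,150:450,::-1],(330,330))]))
N=22
for k in range(5,N+1):
    th=d(100)*k/N; phi=d(62)*(1-k/N)
    t,q=lidpose(th,phi); 
    print(k,np.r_[r.inv().apply(t-p),(r.inv()*q).as_rotvec()].round(3).tolist())
E
```

```text
t: 11.88
ee_pos: [0.552, -0.1602, 0.2483]
orientation: [-1.739, -1.661, -0.822]
contact_force: [-0.7, -0.6, -4.4]
gripper_width: 0.0349
[ 0.55199387 -0.16017117  0.24833526]
5 [0.021, 0.0, -0.003, 0.0, -0.047, -0.001]
6 [0.043, 0.0, -0.005, 0.0, -0.096, -0.001]
7 [0.064, 0.0, -0.006, 0.0, -0.146, -0.001]
8 [0.086, 0.0, -0.005, 0.0, -0.195, -0.001]
9 [0.107, 0.0, -0.003, 0.0, -0.244, -0.001]
10 [0.129, 0.0, 0.001, 0.0, -0.293, -0.001]
11 [0.15, 0.0, 0.006, 0.0, -0.342, -0.001]
12 [0.171, 0.0, 0.013, 0.0, -0.391, -0.001]
13 [0.191, 0.0, 0.021, 0.0, -0.441, -0.001]
14 [0.211, 0.0, 0.03, 0.0, -0.49, -0.001]
15 [0.23, 0.0, 0.041, 0.0, -0.539, -0.001]
16 [0.248, 0.0, 0.053, 0.0, -0.588, -0.001]
17 [0.266, 0.0, 0.067, 0.0, -0.637, -0.001]
18 [0.282, 0.0, 0.081, 0.0, -0.687, -0.001]
19 [0.297, 0.0, 0.097, 0.0, -0.736, -0.001]
20 [0.312, 0.0, 0.114, 0.0, -0.785, -0.001]
21 [0.325, 0.0, 0.132, 0.0, -0.834, -0.001]
22 [0.337, 0.0, 0.15, 0.0, -0.883, -0.001]
```

View pics/w5.png

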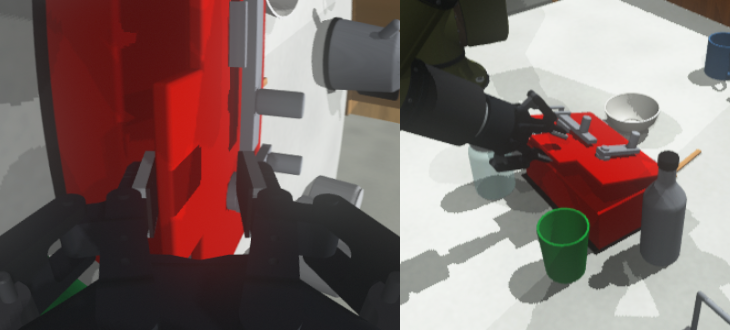

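The lid is rising on the lower finger with the tongue inside the fork, at about 4 N. I'll carry on along the arc.

```bash
python3 -m handwheel '[[0.021,0,-0.003,0,-0.047,0],[0.043,0,-0.005,0,-0.096,0],[0.064,0,-0.006,0,-0.146,0],[0.086,0,-0.005,0,-0.195,0],[0.107,0,-0.003,0,-0.244,0],[0.129,0,0.001,0,-0.293,0],[0.15,0,0.006,0,-0.342,0],[0.171,0,0.013,0,-0.391,0],[0.191,0,0.021,0,-0.441,0],[0.211,0,0.03,0,-0.49,0]]'
python3 - <<'E'
from h import *
d=np.radians
p,r=pose();print(p)
N=22
for k in range(15,N+2):
    th=d(100)*k/N; phi=d(62)*max(0,(1-k/N))
    t,q=lidpose(th,phi); 
    print(k,np.r_[r.inv().apply(t-p),(r.inv()*q).as_rotvec()].round(3).tolist())
E
```

```text
t: 13.22
ee_pos: [0.559, -0.0033, 0.3914]
orientation: [-2.052, -1.961, -0.408]
contact_force: [-0.1, -2.1, -4.2]
gripper_width: 0.0346
[ 0.55897282 -0.00332511  0.39139176]
15 [0.022, 0.001, 0.0, -0.002, -0.051, -0.001]
16 [0.044, 0.001, 0.002, -0.002, -0.1, -0.001]
17 [0.066, 0.001, 0.006, -0.002, -0.149, -0.001]
18 [0.087, 0.0, 0.011, -0.002, -0.198, -0.001]
19 [0.108, 0.0, 0.018, -0.002, -0.247, -0.001]
20 [0.129, 0.0, 0.026, -0.002, -0.297, -0.001]
21 [0.149, 0.0, 0.035, -0.002, -0.346, -0.001]
22 [0.168, 0.0, 0.046, -0.002, -0.395, -0.001]
23 [0.18, 0.0, 0.055, -0.002, -0.395, -0.001]
```

```bash
python3 -m handwheel '[[0.022,0,0,0,-0.051,0],[0.044,0,0.002,0,-0.1,0],[0.066,0,0.006,0,-0.149,0],[0.087,0,0.011,0,-0.198,0],[0.108,0,0.018,0,-0.247,0],[0.129,0,0.026,0,-0.297,0],[0.149,0,0.035,0,-0.346,0],[0.154,0,0.037,0,-0.36,0],[0.154,0,0.037,0,-0.36,0]]'
python3 - <<'E'
from h import *
p,r=pose();print(p,r.as_matrix()[:,2])
cv2.imwrite("pics/w6.png",np.hstack([cv2.resize(grab_frame("wrist")[120:,100:540,::-1],(400,330)),cv2.resize(grab_frame("scene")[50:400,150:500,::-1],(330,330))]))
E
```

```text
t: 14.35
ee_pos: [0.5664, 0.1528, 0.4169]
orientation: [-2.251, -2.153, -0.042]
contact_force: [0.6, 0.0, 0.1]
gripper_width: 0.0351
[0.56635626 0.15275777 0.41692471] [ 0.00105623  0.03755542 -0.99929399]
```

View pics/w6.png

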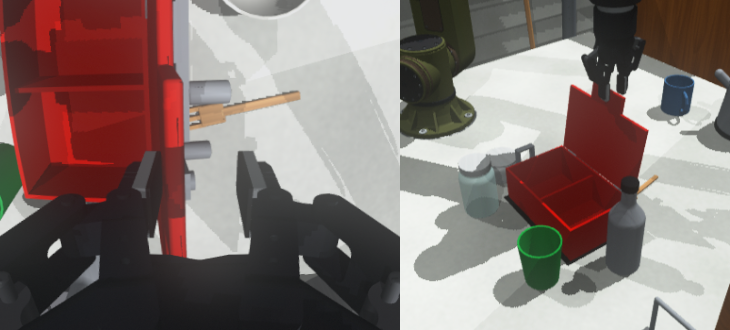

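The lid stands upright with the tongue still between the fingers and no load. I'll withdraw upwards and check.

```bash
python3 -m handwheel '[[-0.003,0,-0.02,0,0,0],[-0.003,0,-0.06,0,0,0],[-0.003,0,-0.11,0,0,0],[-0.06,0,-0.12,0,0,0],[-0.12,0,-0.12,0,0,0],[-0.18,0,-0.12,0,0,0],[-0.24,0,-0.12,0,0,0],[-0.3,0,-0.12,0,0,0],[-0.3,0,-0.12,0,0,0]]'
python3 - <<'E'
from h import *
p=np.load("pose.npy");A=grab_frame("scene")[:,:,::-1].copy();i=camera_info("scene")
T=grab_frame("top")[:,:,::-1].copy();j=camera_info("top")
for dg,c in((90,(255,255,0)),(97,(0,255,0)),(103,(255,0,255))):
    th=np.radians(dg)
    L=[(.075-.184*np.cos(th),s*.045,.082+.184*np.sin(th)) for s in(-1,1)]+[(.075-.15*np.cos(th),s*.12,.082+.15*np.sin(th)) for s in(-1,1)]
    for im,ii in((A,i),(T,j)):
        for q in proj(ii,box2w(p,L)):cv2.circle(im,tuple(int(x) for x in q.round()),1,c,-1)
cv2.imwrite("pics/end.png",np.hstack([cv2.resize(A[80:330,200:450],(400,400)),cv2.resize(T[140:400,180:440],(400,400))]))
E
```

```text
t: 15.58
ee_pos: [0.5515, -0.1554, 0.5265]
orientation: [-2.26, -2.147, -0.042]
contact_force: [0.8, 0.9, -0.3]
gripper_width: 0.035
```

View pics/end.png

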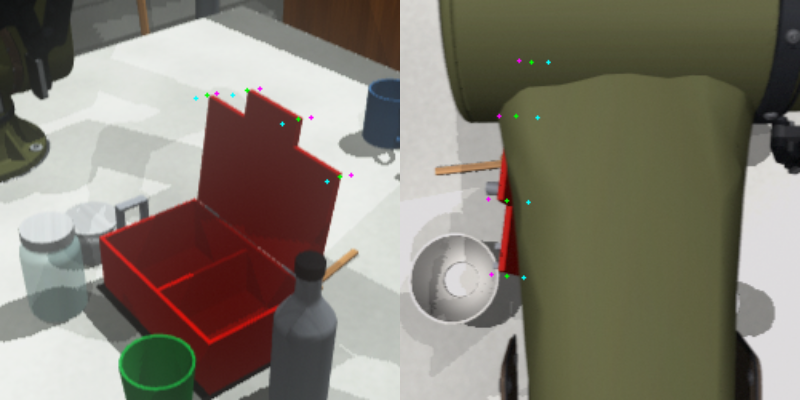

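The lid corners sit on the 97° markers and the surrounding items are undisturbed, so I'll hand in.

```bash
python3 -c "
from workcell import *
print(close_job(),get_state()['t'])"
```

```text
the job is handed in; nothing more can be done
the job is handed in; nothing more can be done
```

The lunch box is open and the job is handed in, after about 15.7 s of the 54 s allowed.

- **Keeper:** I gripped the post and swung it about 1.6 rad towards the hinge. A wrist picture afterwards shows the bar lying across the box, clear of the bolt.
- **Bolt:** I gripped the knob and slid it back 43 mm. The force then rose to about 14 N, so it was at its stop. The next picture showed the tongue out of the staple.
- **Lid:** I raised it by the lip with the fingers as a loose fork, and it took about 4 N. In the last scene picture its corners match my projected markers for about 97°, a little past upright. It stayed there after the gripper withdrew.

The contact force was near zero at the end. The jar, cup, flask, fork and bowl looked undisturbed by eye, as did what shows of the tin.

**Not fully checked:**
- The arm hid most of the last top picture, so I did not measure the surrounding items again from above.
- I did not look directly at the bolt and keeper after the lid was up. Only the two posts on the lid's back showed, where expected, in the wrist picture taken just before the gripper withdrew.

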